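# Seat the eggshell tile in the sanding jig

### The job

Take the white eggshell tile from the slanted drying stand and seat it, eggshell face up, flat and square in the brass-cornered pocket of the vermilion tray, without dropping it. Then slide the tray's carriage along its brass rail, away from the robot, fully home against the far stop so the tile is ready for sanding, and leave the other things on the counter where they are.

Things in the scene. Friction and masses are not known exactly. Their poses are not given: they have to be found in the camera images.
- tile_white: the tile to seat: ceramic, 100 x 56 x 16 mm (its x, y, z), 0.14 to 0.28 kg, black lacquer face with crackled WHITE eggshell. Origin: centre of its underside; z points out of the eggshell face. It starts in either bay of the drying stand, face up on a 30 degree slope, x pointing up the slope, away from the robot. End for end it fits the pocket either way.
- tile_brown: a tile of the same size with BROWN eggshell, in the other bay of the stand, 110 mm beside the white one centre to centre (54 mm clear between them). Leave it in place.
- tile_teal: a tile of the same size with TEAL (blue-green) eggshell, lying flat on the counter. Leave it in place. Origin: centre of its underside.
- rack: fixed drying stand, dark wood and bamboo, 190 mm wide (y), 130 deep. Origin on the counter under its middle; x away from the robot, up the slope. Tile undersides centred at x 0, y -55 and 55, z 65 mm, on runners 9 mm inside the tiles' long sides (open to 15 mm below the tile there, so fingers can close on the long sides, square to the slope); ledge at the low end, 8 mm up the tile.
- pocket (a point): centre of the pocket's black floor in the vermilion tray, 54 mm above the counter; z up, x along the rail away from the robot. Pocket 104 (x) x 60 mm (y) between four brass corners 10 mm high, bevelled from 5 mm up (mouth 114 x 70 mm), 9 mm thick. The mid 60 mm of each long side is open to the floor for fingers. Tray 200 x 150 mm; rim 8 mm high, inside 69 mm from the middle in y.
- knob (a point): middle of the upright dark wood knob on the tray's near end, 80 mm from the pocket's centre on the robot's side: 24 mm diameter, 38 mm high from the tray's floor; this point lies 25 mm above the floor. Same axes as the pocket. Push or draw the carriage by it.
- carriage (a joint): slide of the carriage along the rail in m: 0 at the near end, 0.110 against the brass far stop. It starts between 0 and 0.04, slides with about 2.5 N of friction and stays where it is left.
- rail: the fixed brass rail on its dark wood baseboard (400 x 100 mm). Origin: on the counter under the pocket's centre at slide 0; x points along the rail away from the robot. The far stop, 62 mm high, stands at x = 233 mm.
- scraper: dark buffalo-horn scraper, 147 x 54 x 5 mm, lying flat on the counter between stand and rail. Leave it.
- cork_block: cork sanding block, 100 x 60 x 35 mm, on the counter. Leave it.
- cup: lidded celadon (pale green) cup, 86 mm diameter, 100 mm high, on the counter. Leave it standing.
- brush: flat lacquer brush, 168 x 42 x 10 mm, lying on the counter. Leave it.
- pigment_jar: closed red pigment jar, 66 mm diameter, 85 mm high. Leave it standing.

How it is judged:
By the outcome, as a careful person would: the job done as asked, in the order asked, and still so for the second after the job is handed in, with the robot touching nothing.
It also fails if it takes over 61 s, if anything falls off the work surface, if the arm or the gripper's body presses on something with over 40 N, if the wrist force passes 120 N, or if a joint passes its speed limit or range.

### The arm

A 6-joint arm with a two-finger parallel gripper is mounted at the origin on the work surface. World frame = base frame: x ahead of the robot, y to its left, z up, the work surface at z = 0. Lengths are in m, angles in rad, forces in N, time in s.
With the tool pointing down it reaches from about 0.4 to 0.825 m from the base axis. Payload 7 kg.
Tool frame: the origin (TCP) lies at the centre of the arm's flange, where the gripper is bolted on; the fingertips stand 178 mm ahead of it and the grasp point (between the pads) lies 159 mm ahead of it; z points along the fingers, y is the direction in which the jaws open and shut (so a half turn about z gives the same grasp; the last joint's range is limited). The gripper opens to 88 mm and grips with 3 to 60 N. Pads are 19 mm wide; open, the fingers measure 130 mm over their backs; the gripper's body (78 mm by 193 mm) begins 47 mm behind the grasp point.
Start: joints at [1.55, 0.359, 0.012, 0, -1.224, -0.288], TCP at [0.205, 0.643, 0.405] pointing down, gripper open.
Joint ranges: [-3.07, 3.07], [-1.43, 2.12], [-1.02, 1.25], [-3.03, 1.67], [-3.05, -0], [-3.03, 3.03]. Speed limits (rad/s): [2.39, 2.39, 3.01, 3.14, 3.14, 3.14].

### API

Orientations are given as [roll, pitch, yaw] about the fixed x, y, z axes, in that order (R = Rz(yaw) Ry(pitch) Rx(roll)).
In Python, from station import arm gives the robot as it stands.
- The arm moves only by the shell command python3 -m handwheel 'ROWS' [OPENING] [FORCE]. ROWS is JSON, a list of rows, each a list of 4 numbers: the shift along the world's x, y, z in cm, then the turn about the world's z in rad. In form: [[dx, dy, dz, yaw], ...]. A call has 1 to 20 rows; each row shifts and turns the commanded pose from where the row before left it; what a row does not reach is not made up. A row lasts 1/10 s, in which the tool goes at most 50 mm and 8.59 degrees, less where a joint would pass 70% of its speed; a pose out of reach is approached as far as the arm can. A call is refused whole if a number of a shift passes 5 or a number of a turn 0.15, either way. A call with a gripper value outside its range is refused whole. OPENING is the closure, from 0 (fully open) to 1 (shut), set as the call begins (- or left out, the last holds). The fingers move at their own pace and stop on an object; FORCE is the grip in N (left out, the last holds). Time passes only in rows, so rows that do not move let the fingers close. It gives the time, the measured TCP pose, the force and the opening at its end, in the units of the state.
- arm.get_state(): the state, without advancing time (a new reading comes with each control period).
- arm.grab_frame(name): name is "scene" or "top" or "wrist"; returns a dict with "image" (384x512x3 uint8, red, green, blue), "depth" (384x512 float32, m along the optical axis (not along the pixel's ray), 0 where there is no reading), "vfov" (degrees; the focal length in pixels is half the picture's height over the tangent of half this angle, whatever the lens; pixels are square), "cx", "cy" (the principal point, pixels), "rvec" (rotation vector, rad) and "tvec" (3), from world to camera coordinates, as OpenCV has them. Camera axes: x right, y down, z forward; pixel columns grow to the right and rows downward; lengths in m; the calibration is good to about 2 mm. A picture is of the moment at which its call begins.
- arm.job_done(): hands the job in, once; it reports no verdict.
The state is a dict: "t": time; "q": joint angles; "qd": joint speeds; "joint_efforts": joint torques, N m; "eef_pos": TCP position; "ee_rot": TCP orientation; "force": force on the tool from outside, world axes, zero at the start; "moment": the same for the moment, N m; "width": finger opening in m.
Only numpy, scipy, OpenCV 4.12 (cv2) and the standard library are available. Lean on these libraries where they do the work, as an engineer would, in place of code of your own. Each camera call takes 0.05 s, during which the arm holds its last target.

## Working session

There is one attempt and no reset: what is moved stays moved. The work goes in short steps, Python scripts to look and compute and a shell command to move; the robot and the scene stay as the last step left them, time stands still between calls to the robot, and variables do not carry over. Pictures are saved under pics/ and viewed, and the job is handed in when it is done.

```bash
mkdir -p pics; ls; cat > h.py <<'E'
import numpy as np, cv2
from station import arm
def grab(n,tag):
    f=arm.grab_frame(n); cv2.imwrite(f'pics/{tag}.png',f['image'][:,:,::-1]); np.savez(f'pics/{tag}.npz',**f); return f
def cam(f):
    R,_=cv2.Rodrigues(np.array(f['rvec'],float)); t=np.array(f['tvec'],float).ravel()
    h=f['image'].shape[0]; fl=h/2/np.tan(np.radians(float(f['vfov']))/2)
    return R,t,fl
def ray(f,u,v):
    R,t,fl=cam(f); d=R.T@np.array([(u-f['cx'])/fl,(v-f['cy'])/fl,1.]); return -R.T@t,d
def plane(f,u,v,z):
    c,d=ray(f,u,v); return c+d*(z-c[2])/d[2]
def proj(f,p):
    R,t,fl=cam(f); q=R@np.array(p)+t; return q[0]/q[2]*fl+f['cx'],q[1]/q[2]*fl+f['cy']
def cloud(f):
    R,t,fl=cam(f); z=f['depth'].astype(float); v,u=np.mgrid[:z.shape[0],:z.shape[1]]
    P=np.stack([(u-f['cx'])/fl*z,(v-f['cy'])/fl*z,z],-1); W=(P-t)@R; W[z==0]=np.nan; return W
E
python3 - <<'E'
from h import *
print(arm.get_state())
for n in ['scene','top','wrist']:
    f=grab(n,n+'0'); print(n,f['vfov'],f['cx'],f['cy'],f['rvec'],f['tvec'],(f['depth']>0).mean(), {k for k in f})
E
```

```text
pics
{'t': 0.0, 'q': array([ 1.55005350e+00,  3.59389705e-01,  1.10808780e-02, -3.75215681e-04,
       -1.22408738e+00, -2.88102867e-01]), 'qd': array([ 1.26908113e-04, -4.56372328e-04, -7.69819232e-04, -7.86309354e-04,
        3.75027329e-04,  1.62378737e-05]), 'joint_efforts': array([ 9.08765778e-04, -5.82712841e+01,  2.93042529e+01,  6.99683368e+00,
        6.95352210e-03, -1.65289262e-04]), 'eef_pos': array([0.20510786, 0.64288558, 0.40372568]), 'ee_rot': array([ 3.13995848e+00, -1.16438401e-04, -3.08973380e-01]), 'force': array([-0.03789242, -0.89937457, -0.06144961]), 'moment': array([-0.02529526,  0.03419911, -0.00790345]), 'width': 0.0875158749280967}
scene 52.17005498354352 258.19525674796944 187.3740838469148 [ 1.13705861  2.40230806 -0.98867119] [ 0.38783949 -0.26155808  1.46759757] 0.9950103759765625 {'vfov', 'rvec', 'tvec', 'depth', 'cx', 'cy', 'image'}
top 51.276690498119926 264.09709031990366 187.8401302625179 [ 2.14238638 -2.19129906  0.11990188] [0.00303292 0.59467449 1.31114558] 0.9959004720052084 {'vfov', 'rvec', 'tvec', 'depth', 'cx', 'cy', 'image'}
wrist 64.8732895257165 254.0227703432116 191.83345140865703 [-1.74691867  2.3892951   0.32895424] [ 0.67350787 -0.03400262  0.39128524] 0.9959767659505209 {'vfov', 'rvec', 'tvec', 'depth', 'cx', 'cy', 'image'}
```

View pics/scene0.png

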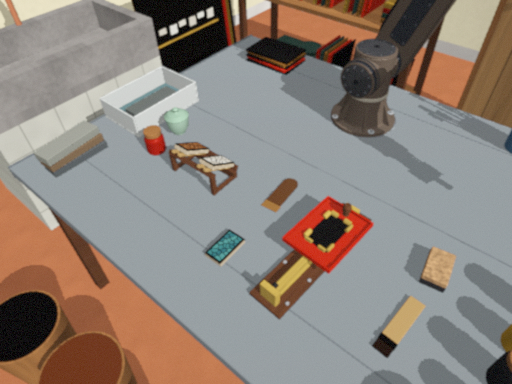

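View pics/top0.png

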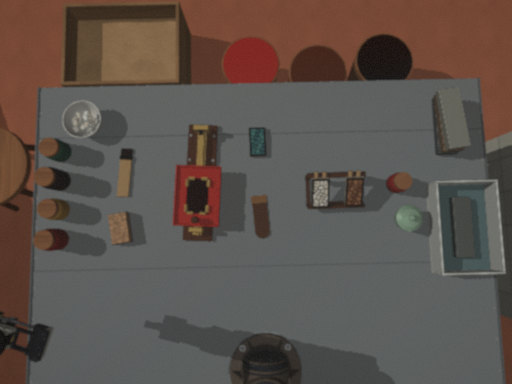

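View pics/wrist0.png

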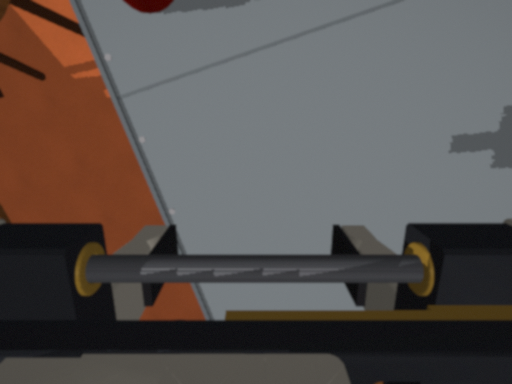

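The scene camera shows the stand near (203,163) and the tray near (329,232). In the top view the white tile is in the left bay at (321,193), the brown one is at (355,192), and the tray is at (198,196). The knob is at its near end, about (196,218), and the scraper is at (261,215). Next I'll turn these pixels into positions.

```bash
python3 - <<'E'
from h import *
for n in ['top','scene']:
    f=dict(np.load(f'pics/{n}0.npz')); W=cloud(f); hsv=cv2.cvtColor(f['image'],cv2.COLOR_RGB2HSV)
    H,S,V=[hsv[:,:,i].astype(int) for i in range(3)]
    x,y,z=W[...,0],W[...,1],W[...,2]
    print(n, 'table z', np.nanmedian(z[(x>.3)&(x<.4)&(abs(y)<.1)]))
    red=((H<8)|(H>172))&(S>180)&(V>120)&(z>.03)&(z<.09)&(y>-.2)
    red&=(x>.2)&(x<1)
    P=W[red]; print('red',P.shape,P.min(0),P.max(0))
    r=cv2.minAreaRect(P[:,:2].astype(np.float32)*1000); print(r)
    # tiles: white
    wh=(S<60)&(V>140)&(z>.03)&(z<.14)&(x>.4)&(x<.75)&(y<-.05)&(y>-.5)
    Q=W[wh]; print('white',Q.shape,np.median(Q,0),Q.min(0),Q.max(0)); 
    if len(Q)>10:
        A=np.c_[Q[:,:2],np.ones(len(Q))]; s=np.linalg.lstsq(A,Q[:,2],rcond=None)[0]; print('plane',s, np.degrees(np.arctan(np.hypot(*s[:2]))),np.degrees(np.arctan2(s[1],s[0])))
        print(cv2.minAreaRect(Q[:,:2].astype(np.float32)*1000))
    for nm,(a,b,c,d) in {'tray':(120,240,165,235),'rack':(165,215,300,370)}.items():
        if n=='top': cv2.imwrite(f'pics/c_{nm}.png',cv2.resize(f['image'][a:b,c:d,::-1],None,fx=6 if nm=='tray' else 8,fy=6 if nm=='tray' else 8,interpolation=cv2.INTER_CUBIC)[:600,:800])
E
```

```text
top table z 0.0002638991005799792
red (38, 3) [0.49282854 0.14120369 0.04839955] [0.65969501 0.26508189 0.06153897]
((576.7265625, 203.64608764648438), (123.6409683227539, 166.49429321289062), 89.36549377441406)
white (95, 3) [ 0.55646011 -0.19687069  0.07752318] [ 0.47578471 -0.45022074  0.05827559] [ 0.60268069 -0.1714153   0.10144331]
plane [ 0.51734381 -0.15201781 -0.24415705] 28.33426185512993 -16.375051096100393
((541.0657348632812, -314.2366027832031), (290.34820556640625, 70.93607330322266), 77.50770568847656)
scene table z 0.0005169051135171378
red (2346, 3) [0.47262545 0.13399588 0.04493621] [0.67740361 0.29203822 0.08753553]
((574.15673828125, 212.64181518554688), (149.53848266601562, 200.22193908691406), 86.84053802490234)
white (832, 3) [ 0.5213469  -0.43749898  0.0769068 ] [ 0.43853056 -0.49958414  0.03010332] [ 0.62216067 -0.1598473   0.10330962]
plane [ 0.23694105 -0.03488687 -0.0643451 ] 13.468405629748892 -8.375968598181524
((536.7252807617188, -328.3745422363281), (349.37481689453125, 165.54884338378906), 84.1367416381836)
```

```bash
python3 - <<'E'
from h import *
from scipy.spatial.transform import Rotation as Ro
f=dict(np.load('pics/wrist0.npz')); R,t,fl=cam(f); c=-R.T@t
s=arm.get_state(); T=Ro.from_euler('xyz',s['ee_rot']).as_matrix()
print('cam in tool',T.T@(c-s['eef_pos']),'axis',T.T@R.T@[0,0,1],'x',T.T@R.T@[1,0,0], 'world x',T[:,0],T[:,1]); print(fl)
f=dict(np.load('pics/top0.npz')); R,t,fl=cam(f); print(-R.T@t,fl)
E
```

```text
cam in tool [0.07291572 0.00051618 0.01941237] axis [-2.71721542e-01  8.66962573e-04  9.62375526e-01] x [ 1.03252154e-03  9.99999281e-01 -6.09329299e-04] world x [ 9.52663586e-01 -3.04026430e-01  1.46668404e-04] [-0.30402636 -0.95266273  0.00130542]
302.11631729182363
[ 0.44971615 -0.00545484  1.36765321] 400.04761677811865
```

View pics/c_tray.png

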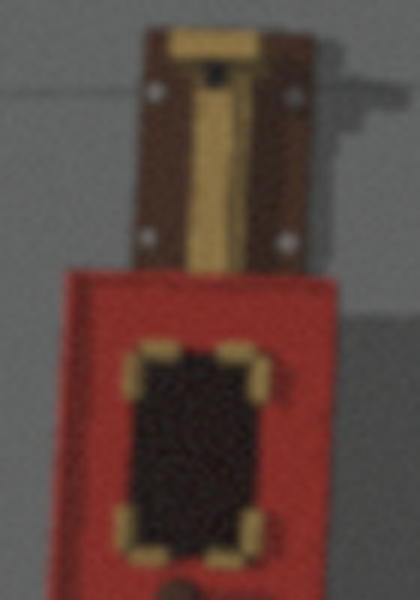

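View pics/c_rack.png

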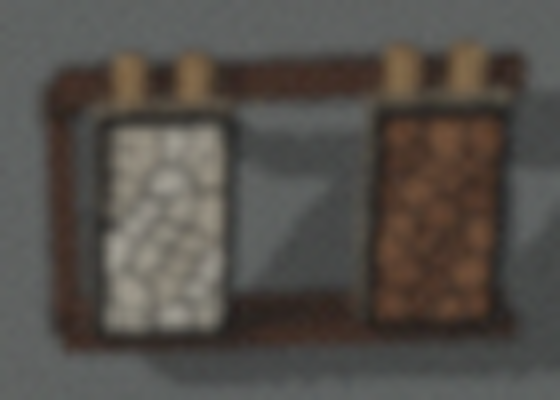

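```bash
python3 -m handwheel '[[2.3,-3.6,0,0.026],[2.3,-3.6,0,0.026],[2.3,-3.6,0,0.026],[2.3,-3.6,0,0.026],[2.3,-3.6,0,0.026],[2.3,-3.6,0,0.026],[2.3,-3.6,0,0.026],[2.3,-3.6,0,0.026],[2.3,-3.6,0,0.026],[2.3,-3.6,0,0.026],[2.3,-3.6,0,0.026],[2.3,-3.6,0,0.026],[0,0,0,0],[0,0,0,0]]' 0
python3 - <<'E'
from h import *
grab('wrist','w1'); print(arm.get_state()['q'])
E
```

```text
t: 1.55
eef_pos: [0.4815, 0.21, 0.4044]
ee_rot: [3.141, 0.0, 0.0]
force: [-0.9, -0.6, 0.1]
width: 0.0874
[ 7.86532197e-01  1.12022198e-01 -3.15387445e-01 -1.58317516e-04
 -1.14365723e+00  7.86130333e-01]
```

View pics/w1.png

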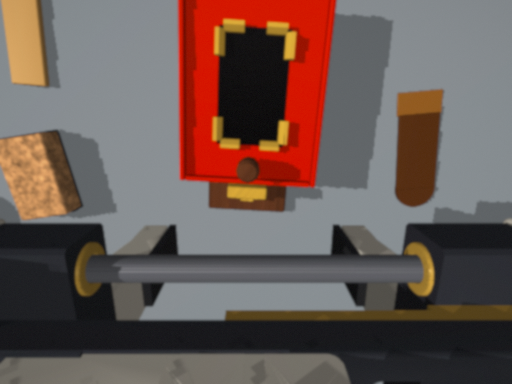

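The wrist view shows the whole tray. The black pocket spans roughly (217..290, 25..148), the knob is at (247,169), the scraper is at (418,148), and the gripper is at the bottom.

```bash
cat > tray.py <<'E'
from h import *
import sys
f=dict(np.load(f'pics/{sys.argv[1]}.npz')); W=cloud(f); hsv=cv2.cvtColor(f['image'],cv2.COLOR_RGB2HSV)
H,S,V=[hsv[:,:,i].astype(int) for i in range(3)]; z=W[...,2]
x0,x1,y0,y1=.46,.85,.08,.32
roi=(W[...,0]>x0)&(W[...,0]<x1)&(W[...,1]>y0)&(W[...,1]<y1)
red=((H<8)|(H>172))&(S>200)&(V>120)&(z>.03)&roi
br=(H>15)&(H<35)&(S>100)&(V>100)&(z>.056)&(z<.07)&roi
bl=(V<50)&(z>.04)&(z<.062)&roi
for nm,m in (('red',red),('brass',br),('black',bl)):
    n,l,st,ce=cv2.connectedComponentsWithStats(m.astype(np.uint8))
    if nm!='brass': m=l==1+np.argmax(st[1:,4])
    else:
        for i in range(1,n):
            if st[i,4]>15: print('   brass comp',st[i],np.nanmedian(W[l==i],0).round(4))
        m=m&np.isin(l,[i for i in range(1,n) if st[i,4]>15])
    P=W[m]; print(nm,len(P),'z',np.nanpercentile(P[:,2],[5,50,95]).round(4)); 
    (c,s,a)=cv2.minAreaRect(P[:,:2].astype(np.float32)*1000); print('  cloud rect',np.round(c,1),np.round(s,1),round(a,2))
    zz={'red':.062,'brass':.064,'black':.054}[nm]
    vs,us=np.nonzero(m); Q=np.array([plane(f,u,v,zz)[:2] for u,v in zip(us,vs)],np.float32)*1000
    (c,s,a)=cv2.minAreaRect(Q); print('  ray rect',np.round(c,1),np.round(s,1),round(a,2))
kn=(z>.07)&(z<.1)&roi&(V<150)
if kn.any(): print('knob',np.nanmean(W[kn],0),W[kn].min(0),W[kn].max(0),kn.sum())
E
python3 tray.py w1
```

```text
red 16599 z [0.0534 0.0547 0.0626]
  cloud rect [562.2 211.9] [147.4 190. ] 86.85
  ray rect [563.4 211.7] [147.2 183.3] 86.81
   brass comp [215  19  30  36 510] [0.6253 0.2389 0.0634]
   brass comp [267  22  29  38 499] [0.6226 0.1781 0.0631]
   brass comp [213 117  27  31 368] [0.522  0.2443 0.0638]
   brass comp [260 120  29  31 367] [0.5189 0.1829 0.0636]
   brass comp [228 185  39   9 293] [0.4642 0.2183 0.0583]
brass 2037 z [0.0577 0.0629 0.0654]
  cloud rect [546.  212.6] [ 77.6 174.3] 86.73
  ray rect [546.8 212.5] [ 77.7 172.1] 86.78
black 6617 z [0.0535 0.0547 0.056 ]
  cloud rect [572.1 211.5] [ 68.7 113.2] 87.06
  ray rect [572.  211.4] [ 68.7 113.5] 86.86
knob [0.494247   0.21518148 0.09022108] [0.48156156 0.20421614 0.07246037] [0.50421612 0.22662874 0.0943799 ] 465
```

```bash
python3 -m handwheel '[[-0.4,-3.4,0,0],[-0.4,-3.4,0,0],[-0.4,-3.4,0,0],[-0.4,-3.4,0,0],[-0.4,-3.4,0,0],[-0.4,-3.4,0,0],[-0.4,-3.4,0,0],[-0.4,-3.4,0,0],[-0.4,-3.4,0,0],[-0.4,-3.4,0,0],[-0.4,-3.4,0,0],[-0.4,-3.4,0,0],[0,0,0,0],[0,0,0,0]]' 0
python3 - <<'E'
from h import *
grab('wrist','w2'); print(arm.get_state()['q'])
E
```

```text
t: 3.0
eef_pos: [0.4333, -0.1966, 0.4045]
ee_rot: [-3.141, 0.0, 0.003]
force: [-0.5, -0.1, -0.1]
width: 0.088
[-1.01080967e-02  2.50517804e-02 -4.10586332e-01 -2.29172947e-04
 -1.13518522e+00  1.58468108e+00]
```

View pics/w2.png

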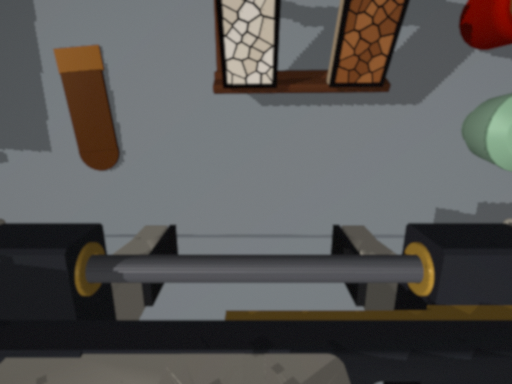

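The stand is cut off at the top of the picture, with the white tile spanning (222..279, 0..87). I'll move 7 cm ahead.

```bash
python3 -m handwheel '[[2.5,0,0,0],[2.5,0,0,0],[2,0,0,0],[0,0,0,0],[0,0,0,0]]' 0
python3 - <<'E'
from h import *
grab('wrist','w3')
E
```

```text
t: 3.55
eef_pos: [0.5035, -0.1955, 0.4042]
ee_rot: [-3.141, 0.001, 0.005]
force: [0.2, 0.0, -0.1]
width: 0.0875
```

View pics/w3.png

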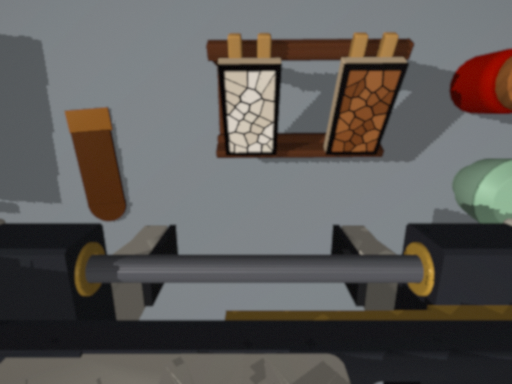

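The whole white tile is now in view. Its face is bounded by about (219,63), (281,63), (276,157) and (227,157).

```bash
python3 - <<'E'
from h import *
f=dict(np.load('pics/w3.npz')); W=cloud(f); hsv=cv2.cvtColor(f['image'],cv2.COLOR_RGB2HSV)
H,S,V=[hsv[:,:,i].astype(int) for i in range(3)]
def fit(u0,u1,v0,v1,tag):
    sub=np.zeros(H.shape,bool); sub[v0:v1,u0:u1]=True
    core=np.zeros(H.shape,bool); core[v0+15:v1-15,u0+15:u1-15]=True
    Q=W[core]; Q=Q[~np.isnan(Q[:,0])]
    s=np.linalg.lstsq(np.c_[Q[:,:2],np.ones(len(Q))],Q[:,2],rcond=None)[0]
    n=np.array([-s[0],-s[1],1]); n/=np.linalg.norm(n)
    print(tag,'tilt',np.degrees(np.arccos(n[2])),'dir',np.degrees(np.arctan2(s[1],s[0])))
    d=(W-Q.mean(0))@n
    m=sub&(abs(d)<.003)
    nn,l,st,ce=cv2.connectedComponentsWithStats(m.astype(np.uint8)); m=l==1+np.argmax(st[1:,4])
    P=W[m]; up=np.array([s[0],s[1],s[0]**2+s[1]**2]); up/=np.linalg.norm(up); lat=np.cross(n,up)
    c0=Q.mean(0); ab=np.c_[(P-c0)@up,(P-c0)@lat].astype(np.float32)*1000
    (c,sz,a)=cv2.minAreaRect(ab); cw=c0+up*c[0]/1e3+lat*c[1]/1e3
    print('  n',n.round(4),'rect',np.round(sz,1),round(a,2),'face centre',cw.round(4),'underside',(cw-n*.016).round(4), 'up az',np.degrees(np.arctan2(up[1],up[0])))
    cv2.imwrite(f'pics/m_{tag}.png',(m*255).astype(np.uint8))
fit(205,295,50,170,'white'); fit(322,415,50,170,'brown')
E
```

```text
white tilt 32.96436728497071 dir -10.719458899024351
  n [-0.5346  0.1012  0.839 ] rect [107.6  55.3] 11.16 face centre [ 0.5664 -0.1928  0.0763] underside [ 0.5749 -0.1945  0.0629] up az -10.71945889902435
brown tilt 40.27045039528422 dir 53.02742846763054
  n [-0.3888 -0.5164  0.763 ] rect [ 37.2 114.9] 44.49 face centre [ 0.5701 -0.3042  0.0753] underside [ 0.5763 -0.2959  0.0631] up az 53.02742846763054
```

```bash
python3 - <<'E'
from h import *
f=dict(np.load('pics/w3.npz')); W=cloud(f); hsv=cv2.cvtColor(f['image'],cv2.COLOR_RGB2HSV)
H,S,V=[hsv[:,:,i].astype(int) for i in range(3)]
def fit(poly,tag):
    m=np.zeros(H.shape,np.uint8); cv2.fillPoly(m,[np.array(poly)],1); m=cv2.erode(m,np.ones((7,7)))>0
    Q=W[m]; Q=Q[~np.isnan(Q[:,0])]
    for _ in range(4):
        s=np.linalg.lstsq(np.c_[Q[:,:2],np.ones(len(Q))],Q[:,2],rcond=None)[0]
        r=Q[:,2]-np.c_[Q[:,:2],np.ones(len(Q))]@s; Q=Q[abs(r)<max(.002,2*r.std())]
    n=np.array([-s[0],-s[1],1]); n/=np.linalg.norm(n)
    print(tag,len(Q),'tilt',np.degrees(np.arccos(n[2])),'az',np.degrees(np.arctan2(s[1],s[0])),r.std())
    # cast polygon corners onto plane
    c,_=ray(f,0,0); C=[]
    for u,v in poly:
        o,d=ray(f,u,v); k=(s[2]+s[0]*o[0]+s[1]*o[1]-o[2])/(d[2]-s[0]*d[0]-s[1]*d[1]); C.append(o+d*k)
    C=np.array(C); print(C.round(4)); print('sides',np.linalg.norm(C-np.roll(C,-1,0),axis=1).round(4),'centre',C.mean(0).round(4),'under',(C.mean(0)-n*.016).round(4))
    e=(C[0]+C[1]-C[2]-C[3]); print('az long',np.degrees(np.arctan2(e[1],e[0])))
fit([(219,64),(281,64),(277,157),(227,157)],'white'); fit([(341,65),(404,65),(381,156),(330,156)],'brown')
a=cv2.resize(f['image'][40:180,200:420,::-1],None,fx=3.6,fy=3.6,interpolation=cv2.INTER_CUBIC); cv2.imwrite('pics/c3.png',a)
E
```

```text
white 4403 tilt 30.045638289562532 az 0.7426375876234497 0.0007450233610156197
[[ 0.611  -0.1652  0.1046]
 [ 0.6114 -0.2186  0.1044]
 [ 0.5224 -0.2213  0.0529]
 [ 0.5221 -0.166   0.0531]]
sides [0.0534 0.1029 0.0553 0.1028] centre [ 0.5667 -0.1927  0.0787] under [ 0.5747 -0.1926  0.0649]
az long 1.1513801839495743
brown 4298 tilt 30.047741937406784 az 0.8211812972335398 0.0007375241115805715
[[ 0.611  -0.2705  0.1038]
 [ 0.6114 -0.325   0.1036]
 [ 0.5242 -0.3361  0.0531]
 [ 0.5239 -0.2797  0.0534]]
sides [0.0545 0.1013 0.0564 0.101 ] centre [ 0.5676 -0.3028  0.0785] under [ 0.5756 -0.3027  0.0646]
az long 6.642769688524414
```

View pics/c3.png

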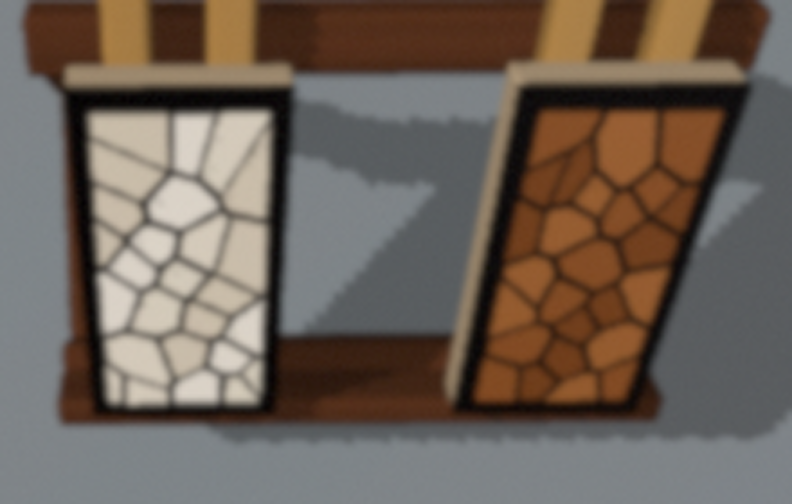

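```bash
python3 - <<'E'
from h import *
f=dict(np.load('pics/w3.npz'))
n=np.array([-.5*np.cos(.013),-.5*np.sin(.013),.866]); 
for q0,poly in (((.5667,-.1927,.0787),[(218.3,64.7),(280.8,64.7),(275.6,153.9),(227,153.9)]),((.5676,-.3028,.0785),[(200+518/3.6,40+84/3.6),(200+748/3.6,64),(377.8,153.9),(326.4,153.9)])):
    C=[]
    for u,v in poly:
        o,d=ray(f,u,v); C.append(o+d*((np.array(q0)-o)@n)/(d@n))
    C=np.array(C); e=C[0]+C[1]-C[2]-C[3]; print(np.linalg.norm(C-np.roll(C,-1,0),axis=1).round(4),C.mean(0).round(4),(C.mean(0)-n*.016).round(4),np.degrees(np.arctan2(e[1],e[0])))
print(arm.get_state()['eef_pos'],arm.get_state()['ee_rot'])
E
```

```text
[0.0539 0.0979 0.0532 0.0978] [ 0.5684 -0.1922  0.0797] [ 0.5764 -0.1921  0.0658] 0.9537157841325216
[0.0553 0.0986 0.0564 0.0991] [ 0.5694 -0.3018  0.0796] [ 0.5774 -0.3017  0.0657] 2.0595073324415245
[ 0.50302752 -0.19576371  0.40445738] [-3.14133995e+00  6.31304697e-04  4.85140872e-03]
```

```bash
python3 -m handwheel '[[2.3,0.1,0,0.003],[2.3,0.1,0,0.003],[2.3,0.15,0,0.002],[0,0,-3,0],[0,0,-3,0],[0,0,-3,0],[0,0,-2,0],[0,0,-1,0],[0,0,0,0],[0,0,0,0]]' 0
python3 - <<'E'
from h import *
grab('wrist','w4'); s=arm.get_state(); print(s['eef_pos'],s['ee_rot'],s['q'])
E
```

```text
t: 4.6
eef_pos: [0.5724, -0.1933, 0.2858]
ee_rot: [3.141, -0.001, 0.012]
force: [-0.1, -0.6, -0.3]
width: 0.0878
[ 0.5725583  -0.1933547   0.28615829] [ 3.14125723e+00 -2.13653484e-03  1.16389409e-02] [-2.60775131e-03  3.43350462e-01 -3.03080953e-01  3.82645795e-04
 -9.22223850e-01  1.58481185e+00]
```

View pics/w4.png

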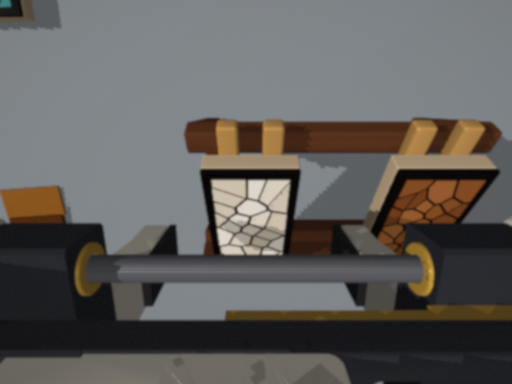

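The tile's far edge spans u 203..299, so its centre is at 251. That sits between the pads at 175 and 333, whose middle is 254. I'll descend and close.

```bash
python3 -m handwheel '[[0,0.1,-1.5,0],[0,0,-1.5,0],[0,0,-1,0],[0,0,-0.15,0],[0,0,0,0],[0,0,0,0]]' 0; python3 -m handwheel '[[0,0,0,0],[0,0,0,0],[0,0,0,0],[0,0,0,0],[0,0,0,0],[0,0,0,0],[0,0,0,0],[0,0,0,0],[0,0,0,0],[0,0,0,0]]' 1 20
```

```text
t: 5.25
eef_pos: [0.5725, -0.1925, 0.244]
ee_rot: [3.141, -0.001, 0.011]
force: [-0.1, 0.3, 0.6]
width: 0.0878
t: 6.25
eef_pos: [0.5721, -0.1924, 0.2432]
ee_rot: [-3.141, 0.0, 0.011]
force: [-0.7, 2.1, 1.5]
width: 0.0557
```

```bash
python3 -m handwheel '[[0,0,0.5,0],[0,0,1,0],[0,0,1.5,0],[0,0,2,0],[0,0,2,0],[0,0,2,0],[0,0,2,0],[0,0,0,0],[0,0,0,0]]' 1 20
python3 - <<'E'
from h import *
grab('wrist','w5'); grab('scene','s5')
E
```

```text
t: 7.15
eef_pos: [0.5719, -0.1924, 0.3535]
ee_rot: [-3.141, -0.001, 0.011]
force: [-0.2, -0.9, -2.4]
width: 0.0562
```

View pics/w5.png

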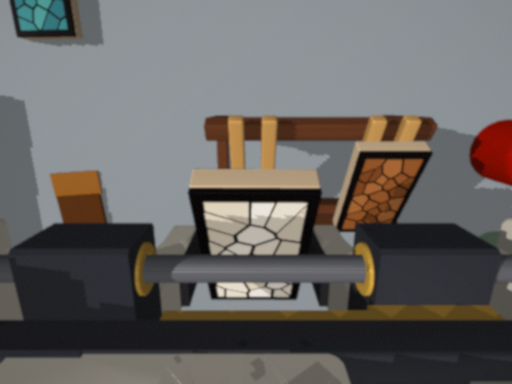

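View pics/s5.png

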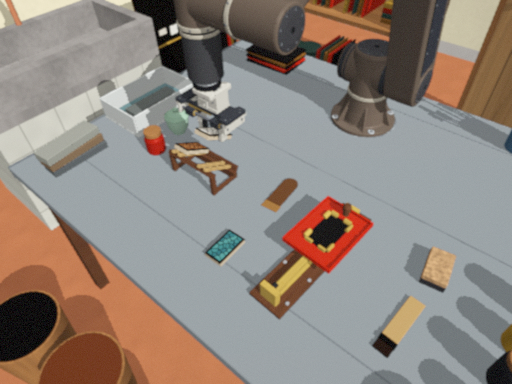

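The tile is held between the pads, and in w5 its far edge spans u 193..318. The stand, brown tile and other items haven't moved. Now I'll measure its tilt in the hand.

```bash
cat > tilt.py <<'E'
from h import *
import sys
f=dict(np.load(f'pics/{sys.argv[1]}.npz')); W=cloud(f); im=f['image']
m=np.zeros(im.shape[:2],bool); m[200:252,212:300]=True
hsv=cv2.cvtColor(im,cv2.COLOR_RGB2HSV); m&=(hsv[...,1]<90)&(hsv[...,2]>120)
Q=W[m]; Q=Q[~np.isnan(Q[:,0])]
for _ in range(5):
    s=np.linalg.lstsq(np.c_[Q[:,:2],np.ones(len(Q))],Q[:,2],rcond=None)[0]; r=Q[:,2]-np.c_[Q[:,:2],np.ones(len(Q))]@s; k=abs(r)<max(.0015,2*r.std()); Q=Q[k]
print(len(Q),'tilt x',np.degrees(np.arctan(s[0])),'tilt y',np.degrees(np.arctan(s[1])),Q.mean(0))
e=arm.get_state()['eef_pos']; print('face z at tcp xy rel tcp',s@[e[0],e[1],1]-e[2], e)
E
python3 tilt.py w5
```

```text
3986 tilt x 30.111287740840396 tilt y 0.40351927112546637 [ 0.59112203 -0.19334431  0.20334382]
face z at tcp xy rel tcp -0.16010465386223985 [ 0.57167796 -0.19241735  0.35217855]
```

```bash
python3 -m handwheel '[[0,1,0,-0.005],[0,2,0,-0.005],[0,3,0,-0.005],[0,3,0,-0.005],[0,3,0,-0.005],[0,3,0,-0.005],[0,3,0,-0.005],[0,3,0,-0.005],[0,3,0,-0.005],[0,3,0,-0.005],[0,3,0,-0.005],[0,3,0,-0.005],[0,3,0,-0.005],[0,3,0,0],[0,1.4,0,0],[0,0,0,0],[0,0,0,0]]' 1 20
python3 - <<'E'
from h import *
grab('wrist','w6');grab('top','t6'); grab('scene','s6');s=arm.get_state(); print(s['eef_pos'],s['ee_rot'])
E
python3 tilt.py w6; python3 tray.py w6; python3 tray.py t6
```

```text
t: 8.95
eef_pos: [0.5718, 0.2116, 0.3524]
ee_rot: [3.141, 0.001, -0.053]
force: [0.4, -0.9, -2.3]
width: 0.0561
[0.5720813  0.21067964 0.35301929] [ 3.14125965e+00  3.61793703e-04 -5.46871831e-02]
4042 tilt x 29.94778704707961 tilt y -1.8507130341677906 [0.59049234 0.20925945 0.20222051]
face z at tcp xy rel tcp -0.161451933133788 [0.5720813  0.21067964 0.35301929]
red 13420 z [0.0535 0.0549 0.0629]
  cloud rect [602.3 209.5] [147.7 139.6] 86.47
  ray rect [603.8 209.4] [147.3 136.1] 86.65
   brass comp [210 120  32  36 515] [0.6254 0.2396 0.0638]
   brass comp [267 121  32  36 526] [0.6215 0.1774 0.0635]
brass 1041 z [0.0599 0.0637 0.0654]
  cloud rect [616.7 208.3] [77.9 32. ] 86.24
  ray rect [617.3 208.4] [77.8 30.8] 86.28
black 2526 z [0.0536 0.0548 0.0559]
  cloud rect [608.7 209.2] [68.3 38.9] 87.02
  ray rect [608.8 209.2] [68.5 38.5] 86.99Traceback (most recent call last):
  File "tray.py", line 12, in <module>
    if nm!='brass': m=l==1+np.argmax(st[1:,4])
                           ~~~~~~~~~^^^^^^^^^^
    return _wrapfunc(a, 'argmax', axis=axis, out=out, **kwds)
    return bound(*args, **kwds)
ValueError: attempt to get argmax of an empty sequence
```

View pics/w6.png

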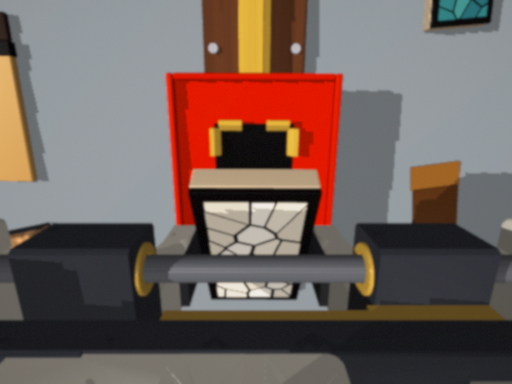

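View pics/s6.png

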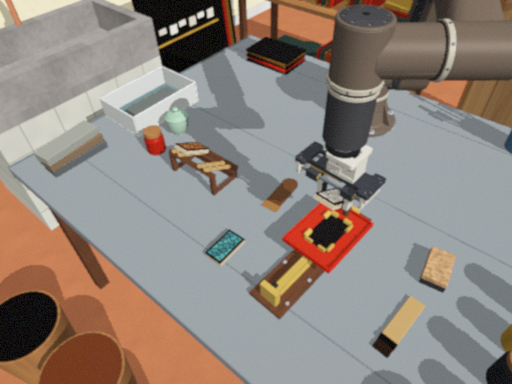

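```bash
python3 -m handwheel '[[0,0,-2,0],[0,0,-2,0],[0,0,-2,0],[0,0,-1.5,0],[0,0,-1,0],[0,0,-0.5,0],[0,0,0,0],[0,0,0,0]]' 1 20
python3 - <<'E'
from h import *
grab('wrist','w7');s=arm.get_state(); print(s['eef_pos'],s['ee_rot'])
E
python3 tilt.py w7
```

```text
t: 9.9
eef_pos: [0.5725, 0.2116, 0.2639]
ee_rot: [-3.141, -0.001, -0.054]
force: [0.4, -1.1, -1.8]
width: 0.0561
[0.57246775 0.21164117 0.26402103] [-3.14083101e+00 -1.13078511e-03 -5.38075220e-02]
4121 tilt x 30.06179505715129 tilt y -1.6912598391103673 [0.59137713 0.20937767 0.11363944]
face z at tcp xy rel tcp -0.16139296812352796 [0.57246775 0.21164117 0.26402103]
```

View pics/w7.png

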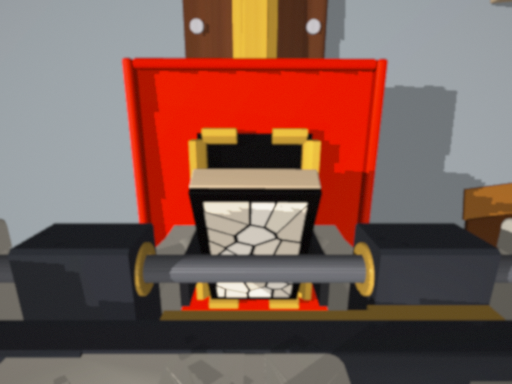

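```bash
python3 -m handwheel '[[0,0.05,-0.3,0],[0,0,-0.3,0],[0,0,-0.2,0],[0,0,0,0]]' 1 20; python3 -m handwheel '[[0,0,-0.2,0],[0,0,-0.2,0],[0,0,0,0]]' 1 20; python3 -m handwheel '[[0,0,-0.2,0],[0,0,-0.2,0],[0,0,0,0]]' 1 20
python3 - <<'E'
from h import *
grab('wrist','w8')
E
python3 tilt.py w8
```

```text
t: 10.35
eef_pos: [0.5728, 0.2123, 0.2559]
ee_rot: [-3.141, -0.002, -0.053]
force: [2.0, -0.0, 2.5]
width: 0.0559
t: 10.65
eef_pos: [0.5726, 0.2124, 0.2516]
ee_rot: [-3.141, -0.001, -0.054]
force: [2.9, 0.2, 4.4]
width: 0.0557
t: 10.95
eef_pos: [0.5732, 0.2124, 0.248]
ee_rot: [-3.14, -0.003, -0.053]
force: [5.3, -0.3, 4.6]
width: 0.0559
4134 tilt x 18.723162449530374 tilt y -1.0615120353205676 [0.59105439 0.21045363 0.09246232]
face z at tcp xy rel tcp -0.1616556027875936 [0.57316939 0.21244199 0.24801928]
```

View pics/w8.png

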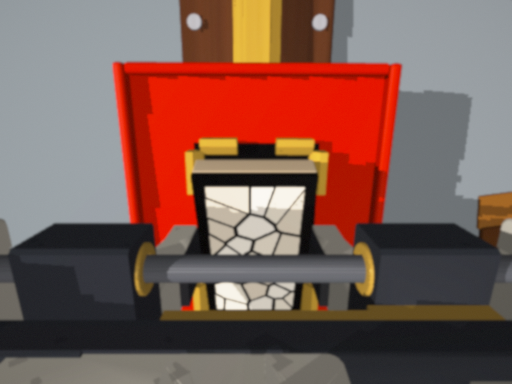

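It is pivoting flat, with the tilt now at 19°. Fx has risen to 5 N, so I'll check whether the carriage shifted.

```bash
for i in w6 w7 w8; do python3 tray.py $i 2>/dev/null | grep -A2 'brass [0-9]'; python3 tray.py $i 2>/dev/null| grep -A1 'brass comp'; done; python3 - <<'E'
from h import *
for n in ('w1','w6','w7','w8'):
    f=dict(np.load(f'pics/{n}.npz')); W=cloud(f); im=f['image'].astype(int)
    red=(im[...,0]>150)&(im[...,1]<60)&(W[...,2]>.055)
    # far edge rim
    P=W[red&(abs(W[...,1]-.205)<.03)&(W[...,0]>.6)]; print(n,np.percentile(P[:,0],[50,99]),len(P))
E
```

```text
brass 1041 z [0.0599 0.0637 0.0654]
  cloud rect [616.7 208.3] [77.9 32. ] 86.24
  ray rect [617.3 208.4] [77.8 30.8] 86.28
   brass comp [210 120  32  36 515] [0.6254 0.2396 0.0638]
   brass comp [267 121  32  36 526] [0.6215 0.1774 0.0635]
brass 1041 z [0.0599 0.0637 0.0654]
brass 2831 z [0.0599 0.0639 0.0655]
  cloud rect [571.9 211.2] [ 78.1 122.3] 86.56
  ray rect [572.1 211.1] [ 78.  122.1] 86.76
   brass comp [189 128  48  49 977] [0.6263 0.2384 0.0637]
   brass comp [272 129  49  42 992] [0.6234 0.1784 0.0636]
   brass comp [197 283  41  25 433] [0.5178 0.2424 0.0642]
   brass comp [298 283  14  16 179] [0.5221 0.1789 0.0641]
   brass comp [270 299  29   9 250] [0.5138 0.1937 0.0643]
brass 2831 z [0.0599 0.0639 0.0655]
brass 2690 z [0.06   0.064  0.0654]
  cloud rect [574.2 211. ] [ 77.9 111.5] 86.66
  ray rect [576.3 210.9] [ 78.  107.6] 86.78
   brass comp [186 138  52  56 942] [0.6245 0.2348 0.0641]
   brass comp [ 276  139   52   56 1064] [0.6208 0.1795 0.0641]
   brass comp [194 283  15  27 332] [0.5325 0.2478 0.0638]
   brass comp [301 283  17  27 352] [0.5282 0.1799 0.063 ]
brass 2690 z [0.06   0.064  0.0654]
w1 [0.64258146 0.6527663 ] 381
w6 [0.66068084 0.67208739] 1315
w7 [0.66175924 0.67229642] 2693
w8 [0.65753766 0.66917739] 3224
```

The low edge dragged the carriage back by about 3 mm. I'll lift slightly, shift 9 mm toward the robot so the tile's low end sits at the near side of the pocket, then press again.

```bash
python3 -m handwheel '[[0,0,0.3,0],[0,0,0.3,0],[0,0,0,0],[-0.3,0,0,0],[-0.3,0,0,0],[-0.3,0,0,0],[0,0,0,0],[0,0,0,0]]' 1 20
python3 - <<'E'
from h import *
grab('wrist','w9')
E
python3 tilt.py w9; python3 tray.py w9 2>/dev/null | grep  -A2 brass;  python3 - <<'E'
from h import *
for n in ('w1','w7','w8','w9'):
    f=dict(np.load(f'pics/{n}.npz')); W=cloud(f); im=f['image'].astype(int)
    bl=(im.max(-1)<60)&(abs(W[...,2]-.054)<.003)&(abs(W[...,1]-.21)<.03)&(W[...,0]>.55)&(W[...,0]<.65)
    br=(im[...,0]>140)&(im[...,1]>100)&(im[...,2]<90)&(abs(W[...,2]-.064)<.003)&(W[...,0]>.57)&(W[...,0]<.66)
    print(n,'black far x',np.percentile(W[bl][:,0],[98]),'brass far', np.percentile(W[br][:,0],[98]), 'y',np.percentile(W[br][:,1],[2,98]))
E
```

```text
t: 11.8
eef_pos: [0.563, 0.2121, 0.2532]
ee_rot: [-3.142, 0.0, -0.054]
force: [0.1, -0.3, -2.0]
width: 0.0557
4153 tilt x 18.81544306245661 tilt y -1.1516867693382526 [0.58030292 0.20990297 0.09767374]
face z at tcp xy rel tcp -0.1614209506882417 [0.56306922 0.21210466 0.25317841]
   brass comp [ 184  118   52   56 1224] [0.6227 0.2389 0.0639]
   brass comp [ 274  118   51   56 1175] [0.6198 0.1781 0.0638]
   brass comp [194 283  13  18 185] [0.5223 0.2484 0.064 ]
   brass comp [302 283  13  18 186] [0.5191 0.179  0.0642]
   brass comp [207 300   3  10  19] [0.5129 0.2445 0.0646]
brass 2789 z [0.0599 0.0639 0.0654]
  cloud rect [569.1 211.1] [ 78.3 121.4] 86.96
  ray rect [568.8 211.1] [ 78.1 121.9] 86.94
w1 black far x [0.62443163] brass far [0.6334425] y [0.17022341 0.24723709]
w7 black far x [0.62806565] brass far [0.63395958] y [0.17006674 0.24661867]
w8 black far x [0.6258843] brass far [0.63078467] y [0.17046716 0.24724176]
w9 black far x [0.62478689] brass far [0.63037935] y [0.17035045 0.24720001]
```

View pics/w9.png

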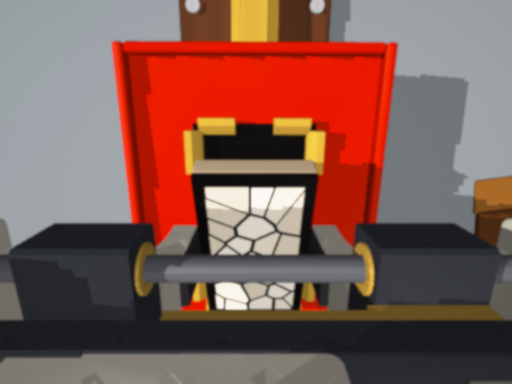

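```bash
python3 -m handwheel '[[0.12,0,0,0],[0,0,-0.3,0],[0,0,-0.3,0],[0,0,-0.2,0],[0,0,-0.2,0],[0,0,-0.2,0],[0,0,0,0]]' 1 20; python3 -m handwheel '[[0,0,-0.2,0],[0,0,-0.2,0],[0,0,0,0]]' 1 20
python3 - <<'E'
from h import *
grab('wrist','w10')
E
python3 tilt.py w10; python3 tray.py w10 2>/dev/null | grep  -A2 brass
```

```text
t: 12.55
eef_pos: [0.5654, 0.2124, 0.2418]
ee_rot: [-3.14, -0.003, -0.053]
force: [6.5, -1.3, 3.8]
width: 0.0561
t: 12.85
eef_pos: [0.5657, 0.2124, 0.238]
ee_rot: [-3.14, -0.003, -0.053]
force: [7.9, -2.7, 2.5]
width: 0.0557
3942 tilt x 6.940431491752798 tilt y -0.42214045637690223 [0.58200626 0.21031244 0.07837206]
face z at tcp xy rel tcp -0.1616717340323865 [0.56569892 0.21242024 0.23804319]
   brass comp [232  42  37   1  37] [0.6687 0.2087 0.061 ]
   brass comp [ 180  126   56   60 1409] [0.6227 0.2391 0.0639]
   brass comp [ 277  126   56   60 1481] [0.6193 0.1777 0.0638]
   brass comp [190 283  16  27 306] [0.5309 0.2467 0.0629]
   brass comp [304 283  17  27 299] [0.5267 0.1807 0.0625]
brass 3532 z [0.06   0.0637 0.0653]
  cloud rect [594.2 210. ] [ 78.1 149.4] 86.69
  ray rect [595.3 209.7] [ 78.1 145.4] 86.98
```

View pics/w10.png

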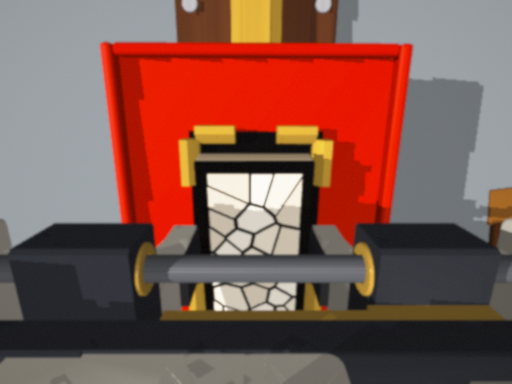

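The tilt is down to 7° and the low end is now against the near corners, with Fx at 8 N and the carriage at its near limit. I'll ease forward 2.5 mm while pressing.

```bash
python3 -m handwheel '[[0.12,0,0,0],[0.13,0,0,0],[0,0,-0.15,0],[0,0,-0.15,0],[0,0,0,0]]' 1 20; python3 -m handwheel '[[0,0,-0.15,0],[0,0,0,0]]' 1 20
python3 - <<'E'
from h import *
grab('wrist','w11')
E
python3 tilt.py w11; python3 tray.py w11 2>/dev/null | grep  -A2 brass
```

```text
t: 13.4
eef_pos: [0.567, 0.2122, 0.234]
ee_rot: [-3.141, -0.0, -0.054]
force: [3.5, 1.2, 2.2]
width: 0.056
t: 13.6
eef_pos: [0.5669, 0.2121, 0.2326]
ee_rot: [-3.141, -0.0, -0.054]
force: [3.9, 1.2, 2.8]
width: 0.0559
3844 tilt x 0.6413152142291859 tilt y -0.09989522865388475 [0.58199734 0.20980768 0.07123542]
face z at tcp xy rel tcp -0.16154212260891604 [0.56693372 0.21210406 0.23260493]
   brass comp [231  41  38   1  38] [0.6687 0.2083 0.0612]
   brass comp [ 176  128   58   62 1653] [0.622  0.2399 0.0638]
   brass comp [ 277  128   58   63 1694] [0.6185 0.1778 0.0637]
   brass comp [187 283  17  27 269] [0.534  0.2459 0.0622]
   brass comp [305 285  17  25 262] [0.5303 0.1806 0.0622]
brass 3916 z [0.0597 0.0635 0.0654]
  cloud rect [596.7 209.7] [ 78.3 144.5] 86.72
  ray rect [597.7 209.6] [ 78.2 140.7] 86.97
```

View pics/w11.png

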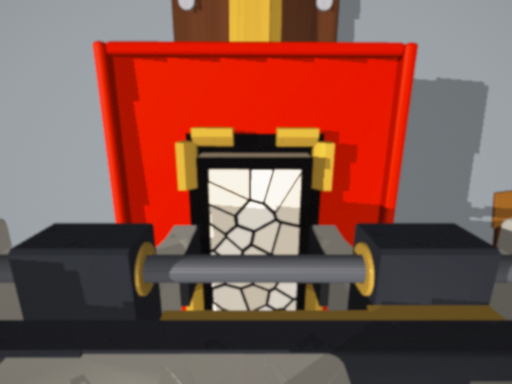

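The tile is nearly flat at 0.6°, with its face at 71 mm. I'll release it with a partial opening and rise.

```bash
python3 -m handwheel '[[0,0,-0.05,0],[0,0,0,0],[0,0,0,0],[0,0,0,0],[0,0,0,0],[0,0,0,0]]' 0.2 20; python3 -m handwheel '[[0,0,0.5,0],[0,0,1,0],[0,0,2,0],[-1,0,3,0],[-2,0,3,0],[-2,0,3,0],[-2,0,2.5,0],[0,0,0,0],[0,0,0,0]]' 0.2
python3 - <<'E'
from h import *
grab('wrist','w12'); print(arm.get_state()['eef_pos'])
E
```

```text
t: 14.25
eef_pos: [0.5662, 0.21, 0.2325]
ee_rot: [3.138, 0.002, -0.054]
force: [0.5, -8.9, 9.2]
width: 0.0699
t: 15.15
eef_pos: [0.4961, 0.2121, 0.3831]
ee_rot: [-3.14, -0.001, -0.053]
force: [-0.3, 0.2, 0.0]
width: 0.0699
[0.49639575 0.21204414 0.38213831]
```

View pics/w12.png

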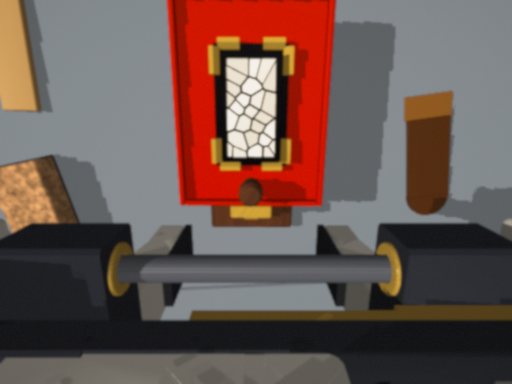

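The tile lies inside the four corners at (217..287, 48..163), and the knob is at (250,190). I'll check that it is flat and square.

```bash
cat > seat.py <<'E'
from h import *
import sys
f=dict(np.load(f'pics/{sys.argv[1]}.npz')); W=cloud(f); im=f['image'].astype(int)
hsv=cv2.cvtColor(f['image'],cv2.COLOR_RGB2HSV); x,y,z=W[...,0],W[...,1],W[...,2]
wh=(hsv[...,1]<60)&(hsv[...,2]>150)&(z>.062)&(z<.08)&(y>.1)&(y<.3)&(x>.4)
wh=cv2.morphologyEx(wh.astype(np.uint8),cv2.MORPH_CLOSE,np.ones((5,5)))
n,l,st,ce=cv2.connectedComponentsWithStats(wh); m=l==1+np.argmax(st[1:,4])
Q=W[m]; A=np.c_[Q[:,:2],np.ones(len(Q))]; s=np.linalg.lstsq(A,Q[:,2],rcond=None)[0]
print(len(Q),'tilt deg',np.degrees(s[:2]),'mean z',Q[:,2].mean())
vs,us=np.nonzero(m); R=np.array([plane(f,u,v,.070)[:2] for u,v in zip(us,vs)],np.float32)*1000; print('tile rect',cv2.minAreaRect(R))
br=(hsv[...,0]>15)&(hsv[...,0]<35)&(hsv[...,1]>100)&(hsv[...,2]>100)&(z>.0605)&(z<.07)&(abs(y-np.median(R[:,1])/1e3)<.06)&(abs(x-np.median(R[:,0])/1e3)<.068)
vs,us=np.nonzero(br); B=np.array([plane(f,u,v,.064)[:2] for u,v in zip(us,vs)],np.float32)*1000; print('brass rect',cv2.minAreaRect(B))
kn=(z>.085)&(z<.1)&(y>.15)&(y<.27)&(x>.4)&(x<np.median(R[:,0])/1e3)
if kn.any(): print('knob',W[kn].mean(0),W[kn].min(0),W[kn].max(0))
E
python3 seat.py w12
```

```text
** On entry to DLASCL parameter number  4 had an illegal value
 ** On entry to DLASCL parameter number  4 had an illegal valueTraceback (most recent call last):
  File "seat.py", line 8, in <module>
    Q=W[m]; A=np.c_[Q[:,:2],np.ones(len(Q))]; s=np.linalg.lstsq(A,Q[:,2],rcond=None)[0]
                                                ~~~~~~~~~~~~~~~^^^^^^^^^^^^^^^^^^^^^
    x, resids, rank, s = _umath_linalg.lstsq(a, b, rcond,
                         ~~~~~~~~~~~~~~~~~~~^^^^^^^^^^^^^
                                             signature=signature)
                                             ^^^^^^^^^^^^^^^^^^^^
    raise LinAlgError("SVD did not converge in Linear Least Squares")
numpy.linalg.LinAlgError: SVD did not converge in Linear Least Squares
```

```bash
sed -i 's/^Q=W\[m\];/Q=W[m]; Q=Q[~np.isnan(Q[:,0])];/' seat.py; python3 seat.py w12
```

```text
4766 tilt deg [ 0.00859294 -0.09015252] mean z 0.07045291154004985
tile rect ((566.8529663085938, 211.43939208984375), (45.72586441040039, 88.86746978759766), 86.54486846923828)
brass rect ((568.9378051757812, 211.16207885742188), (77.85681915283203, 121.2606201171875), 86.77840423583984)
knob [0.49062855 0.21527532 0.09131469] [0.47828266 0.20377766 0.08528853] [0.50108003 0.22674005 0.09436145]
```

It is seated flat: tilt under 0.1°, face at 70.5 mm, yaw within 0.3° of the pocket. Next I'll shut the fingers and come down behind the knob, which is at about (0.490, 0.215).

```bash
python3 -m handwheel '[[-1.5,0.2,0,0],[-1.6,0.2,0,0],[-1.5,0.15,0,0],[0,0,-3,0],[0,0,-3,0],[0,0,-3,0],[0,0,-2.5,0],[0,0,-1.5,0],[0,0,-0.8,0],[0,0,0,0],[0,0,0,0]]' 1 20
python3 - <<'E'
from h import *
grab('wrist','w13'); print(arm.get_state()['eef_pos'])
E
python3 seat.py w13
```

```text
t: 16.3
eef_pos: [0.4508, 0.2179, 0.2448]
ee_rot: [-3.141, -0.001, -0.053]
force: [-0.2, -0.0, 0.4]
width: 0.0004
[0.45091907 0.21789657 0.24505903]
10540 tilt deg [-0.01924289  0.01016801] mean z 0.07048897976408618
tile rect ((546.2124633789062, 212.79261779785156), (46.1568489074707, 47.69157791137695), 87.0054702758789)
brass rect ((523.3018798828125, 213.9932098388672), (78.09183502197266, 30.69175910949707), 86.76634979248047)
knob [0.48633941 0.21592376 0.0914235 ] [0.45412508 0.20407305 0.08510551] [0.50099884 0.2277026  0.09999028]
```

View pics/w13.png

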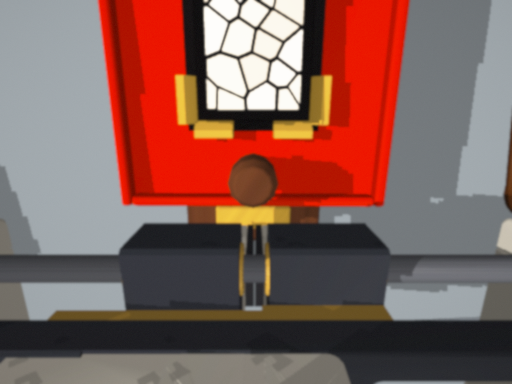

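The knob at (253,181) is centred ahead of the shut fingers. I'll push it along the rail.

```bash
python3 -m handwheel '[[0.5,-0.03,0,0],[0.5,-0.03,0,0],[0.4,-0.02,0,0],[0.3,-0.02,0,0],[0.3,-0.02,0,0],[0.5,-0.03,0,0],[0.7,-0.04,0,0],[0.8,-0.04,0,0],[0.8,-0.04,0,0],[0.8,-0.04,0,0],[0.8,-0.04,0,0],[0.8,-0.04,0,0],[0.8,-0.04,0,0],[0.8,-0.04,0,0],[0.6,-0.04,0,0],[0.5,-0.03,0,0],[0.4,-0.02,0,0],[0.3,-0.02,0,0],[0,0,0,0]]' 1
python3 - <<'E'
from h import *
grab('wrist','w14');grab('top','t14')
E
python3 seat.py w14
```

```text
t: 18.25
eef_pos: [0.5573, 0.2118, 0.2441]
ee_rot: [-3.142, -0.0, -0.054]
force: [-0.4, -0.3, -0.2]
width: 0.0004
13404 tilt deg [-0.03481472 -0.01093905] mean z 0.07049959717507764
tile rect ((644.4877319335938, 207.1259002685547), (45.88529968261719, 63.66122817993164), 86.97531127929688)
brass rect ((613.9764404296875, 208.71817016601562), (78.16682434082031, 30.731380462646484), 86.96902465820312)
knob [0.58009499 0.21034244 0.09142962] [0.56195538 0.19892578 0.085008  ] [0.59198009 0.22216546 0.09997042]
```

View pics/w14.png

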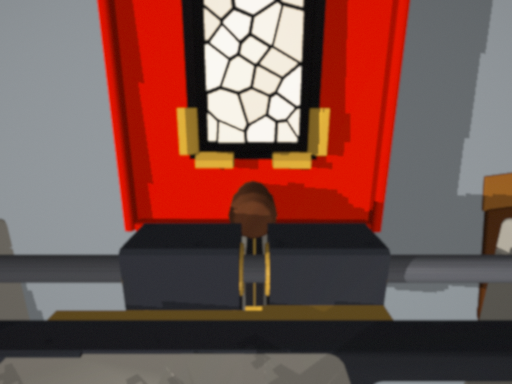

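```bash
python3 -m handwheel '[[0.3,-0.02,0,0],[0.3,-0.02,0,0],[0.3,-0.02,0,0],[0.3,-0.02,0,0],[0.3,-0.02,0,0],[0.2,-0.01,0,0]]' 1;  python3 -m handwheel '[[0.2,-0.01,0,0],[0.2,-0.01,0,0]]' 1; python3 -m handwheel '[[0.2,-0.01,0,0],[0.1,-0.01,0,0]]' 1
```

```text
t: 18.95
eef_pos: [0.5742, 0.2107, 0.2442]
ee_rot: [-3.141, -0.0, -0.054]
force: [-2.7, 1.1, 0.1]
width: 0.0006
t: 19.15
eef_pos: [0.5775, 0.2104, 0.244]
ee_rot: [3.141, 0.001, -0.054]
force: [-11.3, 5.3, 7.0]
width: 0.0006
t: 19.35
eef_pos: [0.5785, 0.2104, 0.2439]
ee_rot: [3.141, 0.005, -0.054]
force: [-22.2, 7.9, 13.8]
width: 0.0006
```

The force rose to 22 N, so the carriage is against the stop. I'll back off and check.

```bash
python3 -m handwheel '[[-0.5,0.03,0,0],[-1,0.05,0,0],[-2,0.1,0,0],[-1.5,0,2,0],[-1,0,4,0],[0,0,4,0],[0,0,4,0],[0,0,0,0],[0,0,0,0]]' 1
python3 - <<'E'
from h import *
grab('wrist','w15');grab('top','t15');grab('scene','s15')
f=dict(np.load('pics/s15.npz')); cv2.imwrite('pics/c15.png',cv2.resize(f['image'][170:330,220:400,::-1],None,fx=3.7,fy=3.7,interpolation=cv2.INTER_CUBIC))
E
python3 seat.py w15
```

```text
t: 20.25
eef_pos: [0.5207, 0.2119, 0.3854]
ee_rot: [-3.139, -0.002, -0.054]
force: [0.0, 0.0, -0.9]
width: 0.0001
3288 tilt deg [ 0.05050834 -0.04369224] mean z 0.0704255304345376
tile rect ((657.5696411132812, 206.24049377441406), (46.20393371582031, 50.5426025390625), 86.94954681396484)
brass rect ((632.8839721679688, 207.41738891601562), (77.92464447021484, 30.999481201171875), 86.94422912597656)
knob [0.59880425 0.20919812 0.09144408] [0.58764757 0.19800326 0.0864541 ] [0.61060003 0.22106268 0.09457203]
```

View pics/w15.png

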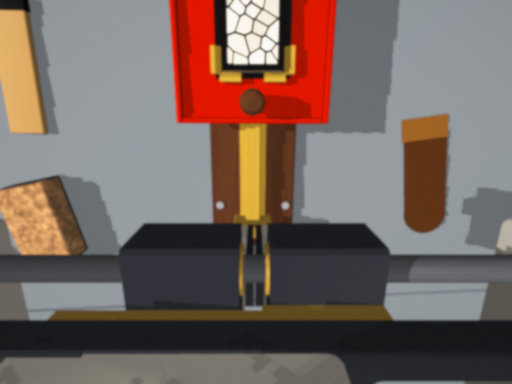

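View pics/c15.png

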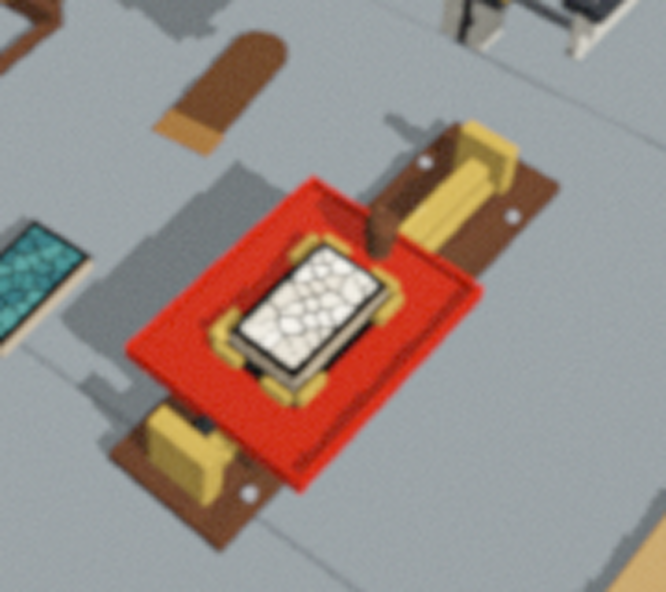

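View pics/t15.png

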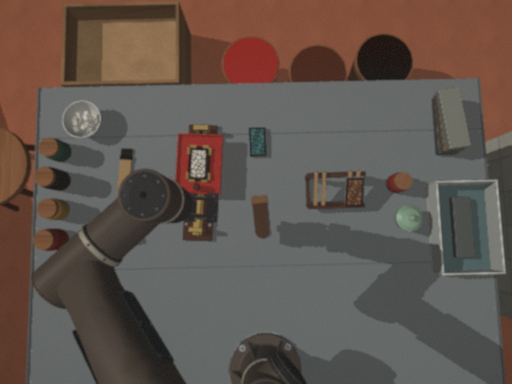

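```bash
python3 - <<'E'
from h import *
print(arm.job_done(), arm.get_state()['t'])
E
```

```text
the job is handed in; nothing more can be done
the job is handed in; nothing more can be done
```

The white tile is seated eggshell face up in the tray's pocket, and the carriage is fully home against the far stop. I handed the job in at about 20.4 s of the 61 s allowed.

**How it went:** I gripped the tile by its long sides and carried it to the tray. The tool could only turn about the vertical, so I levelled the tile by pressing its low end on the pocket floor until it pivoted flat in the grip. Then I released it and pushed the knob with the fingers shut.

**Last checks:**
- **Tile:** it lies flat to within 0.1°, with its face at 70.4 mm (70 expected). It is square to the brass corners within 0.3° and inside them.
- **Carriage:** it travelled about 109.6 mm. The push force rose to 22 N at the stop, and it did not spring back when I backed off.
- **Other items:** the last pictures show the brown and teal tiles, scraper, cup, jar, brush and cork block where they were. I judged this by eye and did not measure it.

**What did not go cleanly:**
- **Carriage dragged:** on the first press the low edge pulled the carriage about 3 mm toward the robot. I lifted the tile, shifted it 9 mm toward the robot and pressed again.
- **Finger contact on release:** the fingers briefly touched the tray, with about 9 N sideways. The tile was still flat and square afterwards.

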